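# Put three bearing parts on their right stations by way of a parking pad

### The arm

A 7-joint arm with a two-finger parallel gripper is mounted at the origin on the work surface. World frame = base frame: x ahead of the robot, y to its left, z up, the work surface at z = 0. Lengths are in m, angles in rad, forces in N, time in s.
With the tool pointing down it reaches from about 0.35 to 0.9 m from the base axis. Payload 8.1 kg.
Tool frame: the origin (TCP) lies at the centre of the arm's flange, where the gripper is bolted on; the fingertips stand 178 mm ahead of it and the grasp point (between the pads) lies 159 mm ahead of it; x points along the fingers, z is the direction in which the jaws open and shut, and the axes are right-handed (so a half turn about x gives the same grasp; the last joint's range is limited). The gripper opens to 92 mm and grips with 3 to 60 N. Pads are 19 mm wide; open, the fingers measure 130 mm over their backs; the gripper's body (75 mm by 190 mm) begins 47 mm behind the grasp point.
Start: joints at [-1.398, 0.434, 0.025, 1.573, -0.012, 1.134, -0.075], TCP at [0.17, 0.601, 0.405] pointing down, gripper open.
Joint ranges: [-2.62, 2.62], [-0.44, 2.09], [-1.27, 1.32], [0.08, 2.57], [-1.32, 4.46], [0.12, 2], [-2.74, 2.74]. Speed limits (rad/s): [2.22, 2.22, 3.01, 3.01, 3.14, 3.14, 3.14].

### API

Orientations are given as a rotation vector (axis times angle).
In Python, from cell import arm, get_image, search_frame, pinpoint gives the robot as it stands.
- The arm moves only by the tool arm_command, never from a script. Its argument "motion" is a list of rows, each a list of 7 numbers: the finger opening in mm, from 0 to 91.8, then the shift along the tool's x, y, z in mm, then the turn, a rotation vector about the tool's x, y, z in degrees. In form: [[fingers, x, y, z, ax, ay, az], ...]. A call has 1 to 5 rows; each row shifts and turns the commanded pose from where the row before left it, along the tool's axes as they then stand; what a row does not reach is not made up. A row lasts 1/8 s, in which the tool goes at most 62.5 mm and 10.7 degrees, less where a joint would pass 70% of its speed; a pose out of reach is approached as far as the arm can. A call with a gripper value outside its range is refused whole. The fingers move at their own pace and stop on an object; "newtons" is the grip in N (left out, the last holds). Time passes only in rows, so rows that do not move let the fingers close. It gives the time, the measured TCP pose, the force and the opening at its end, in the units of the state.
- arm.observe(): the state, without advancing time (a new reading comes with each control period).
- get_image(name): name is "scene" or "side" or "wrist"; returns a dict with "frame" (420x560x3 uint8, red, green, blue), "range_z" (420x560 float32, m along the optical axis (not along the pixel's ray), 0 where there is no reading), "K" (3x3 intrinsics, pixels), "origin" and "rotation" of the camera in the world; the wrist camera has in their place "tool_from_camera" (4x4, takes a point from camera to tool coordinates, whose origin is the TCP and whose axes are the tool frame's). Camera axes: x right, y down, z forward; pixel columns grow to the right and rows downward; lengths in m; the calibration is good to about 2 mm. A picture is of the moment at which its call begins: read the wrist's pose just before it.
- arm.sign_off(): hands the job in, once; it reports no verdict.
Trained networks look in the newest picture that a camera, given by its name, has taken for a name from the list of things; names that differ only in an ending like _2 or _b are one class to them, and where a whole thing is asked for, a point or a joint stands for the part that bears it (a point fixed in the world has none). Each returns a list of dicts, best first, with "p" (0 to 1); they miss things now and then, are a little off and sometimes report something else, mostly with a low value. They report only what shows in the picture. A call takes as long as a camera call. They do not tell look-alikes from the thing itself.
- search_frame(camera, target): "point" ([x, y, z] in m, in world coordinates, good to about 4 mm: the middle of the surface that is visible of it).
- pinpoint(camera, target): "point" ([x, y, z] in m, in world coordinates, good to about 4 mm: a listed point, or the origin of a listed thing).
The state is a dict: "clock": time; "joints": joint angles; "dq": joint speeds; "joint_efforts": joint torques, N m; "position": TCP position; "ee_rot": TCP orientation; "force": force on the tool from outside, world axes, zero at the start; "ft_torque": the same for the moment, N m; "width": opening from 0.0 (shut) to 1.0 (fully open).
Only numpy, scipy, OpenCV 4.12 (cv2) and the standard library are available. Lean on these libraries where they do the work, as an engineer would, in place of code of your own. Each camera call takes 0.05 s, during which the arm holds its last target. There are 200 camera calls.

### The job

The three bearing parts on this inspection bench are standing on one another's stations. Put the ball bearing on the black turntable, the tall roller bearing on the granite plate and the thin ring on the scale's pan, each lying flat in the middle of its station, parking one of them on the empty cork pad on the way. Set them down gently without dropping them, never put one on the bare bench, and leave the carton, the oil bottle and the cup of keys where they are.

Things in the scene. Friction and masses are not known exactly. Their poses are not given: they have to be found in the camera images.
- ball_bearing: Loose ball bearing, bright steel, a flat ring with a row of 12 balls visible between outer and inner ring: outside diameter 62 mm, bore 25 mm, height 20 mm, about 0.25 kg. Origin at the centre of its underside, z up along its axis. Starts near the middle of the scale's pan.
- roller_bearing: Loose roller bearing, a steel cylinder taller and slimmer than the others: outside diameter 42 mm, bore 20 mm, height 40 mm, about 0.24 kg, a dark inner part with roller ends visible on top. Origin at the centre of its underside, z up along its axis. Starts near the middle of the turntable.
- race_ring: Loose thin plain steel ring (an outer race): outside diameter 52 mm, wide open bore 43 mm, height 20 mm, about 0.1 kg. Origin at the centre of its underside, z up along its axis. Starts near the middle of the granite plate.
- turntable: Fixed round black turntable disc, diameter 120 mm, flat top 20 mm above the bench (the disc does not turn). Origin at the centre of its underside, on the bench; z up. Station of the ball bearing.
- granite: Fixed dark grey granite plate, rectangular, 90 mm (its x) by 130 mm (its y), flat top 28 mm above the bench, a small brass dot at each end of its long axis. Origin at the centre of its underside, on the bench; z up. Station of the roller bearing.
- scale: Fixed bench scale: grey housing with a square bright steel pan 96 x 96 mm, flat pan top 35 mm above the bench; a lower strip with display and two keys (20 mm high) juts out to 75 mm from the pan's centre on its -x side. Origin on the bench below the centre of the pan; z up. The pan does not move. Station of the thin ring.
- cork: Fixed square brown cork pad, 110 x 110 mm, 8 mm thick, empty at the start: the parking spot. Origin at the centre of its underside, on the bench; z up.
- carton: Bystander: open cardboard carton of small bearings, 110 x 150 mm, 55 mm high. Origin at the centre of its underside. To be left alone.
- oil: Bystander: white plastic oil bottle with black cap, diameter 44 mm, 85 mm high. Origin at the centre of its underside. To be left alone.
- keycup: Bystander: grey plastic cup, rim diameter 68 mm, 70 mm high, with hex keys standing in it up to 110 mm. Origin at the centre of its underside. To be left alone.
Mind the look-alikes: they are no part of the job. Leave any turquoise look-alike of the turntable alone.

How it is judged:
By the outcome, as a careful person would: the job done as asked, in the order asked, and still so for the second after the job is handed in, with the robot touching nothing.
It also fails if it takes over 102 s, if anything falls off the work surface, if the arm or the gripper's body presses on something with over 40 N, if the wrist force passes 120 N, or if a joint passes its speed limit or range.

## Working session

There is one attempt and no reset: what is moved stays moved. The work goes in short steps, Python scripts to look and compute and a tool call to move; the robot and the scene stay as the last step left them, time stands still between calls to the robot, and variables do not carry over. Pictures are saved under pics/ and viewed, about 12 in all and at most 16, crops included, and the job is handed in when it is done.

Besides the shell and the picture viewer there is one more tool, called after "Request:" by a JSON object that holds its "fn" and its "kwargs". arm_command: Moves the arm, as the interface text tells. Its arguments: {"type":"object","properties":{"motion":{"type":"array"},"newtons":{"type":"number"}},"required":["motion"]}

```bash
mkdir -p pics; ls; python3 - <<'E'
from cell import arm,get_image,search_frame,pinpoint
import cv2,numpy as np
print(arm.observe())
for c in ["scene","side"]:
    d=get_image(c); cv2.imwrite(f"pics/{c}0.png",d["frame"][...,::-1]); np.savez(f"{c}0.npz",**d)
    print(c,d["origin"],d["K"].tolist())
    for t in "ball_bearing roller_bearing race_ring turntable granite scale cork carton oil keycup".split():
        print(t,[(np.round(r["point"],3).tolist(),round(r["p"],2)) for r in pinpoint(c,t)[:3]])
E
```

```text
pics
{'clock': 0.0, 'joints': array([-1.39761634,  0.43518225,  0.02496612,  1.57410682, -0.01162286,
        1.1339993 , -0.07506741]), 'dq': array([ 6.94870279e-04, -6.94439043e-04, -1.56993906e-03,  1.45370311e-03,
       -9.09881511e-05, -1.52338073e-04, -6.57814100e-04]), 'joint_efforts': array([-9.93828835e-04, -6.67842221e+01,  9.84621719e-01, -3.14453638e+01,
       -6.04641368e-02,  4.30758926e-02,  1.74804127e-04]), 'position': array([0.17014444, 0.60114303, 0.40396622]), 'ee_rot': array([-1.00467476,  1.32833846,  1.00296789]), 'force': array([ 0.92439945, -0.21076578, -0.49865005]), 'ft_torque': array([0.00050213, 0.03828409, 0.01516553]), 'width': 1.00233970323772}
scene [ 1.17203753 -0.44023272  1.3078154 ] [[540.0616544314254, 0.0, 279.79329423268814], [0.0, 540.0616544314254, 216.26695258085448], [0.0, 0.0, 1.0]]
ball_bearing [([0.505, -0.266, 0.034], 0.61)]
roller_bearing [([0.669, 0.02, 0.022], 0.69)]
race_ring [([0.446, -0.019, 0.027], 0.61)]
turntable [([0.66, 0.026, 0.001], 0.94), ([0.759, 0.202, -0.002], 0.94), ([0.84, 0.074, 0.001], 0.57)]
granite [([0.448, -0.021, 0.002], 0.94)]
scale [([0.509, -0.262, 0.002], 0.97)]
cork []
carton [([0.362, 0.407, -0.0], 0.83)]
oil [([0.734, -0.193, 0.002], 0.92)]
keycup [([0.362, -0.382, 0.001], 0.97)]
side [-0.00698903 -0.76759555  1.01225442] [[496.70595657584244, 0.0, 274.25968545336093], [0.0, 496.70595657584244, 207.7985607196286], [0.0, 0.0, 1.0]]
ball_bearing [([0.505, -0.267, 0.035], 0.56), ([0.663, 0.027, -0.002], 0.26)]
roller_bearing [([0.664, 0.016, 0.019], 0.6)]
race_ring [([0.449, -0.018, 0.029], 0.46)]
turntable [([0.76, 0.203, 0.003], 0.95), ([0.838, 0.073, 0.002], 0.7)]
granite [([0.452, -0.017, 0.0], 0.89), ([0.505, -0.264, 0.037], 0.23)]
scale [([0.513, -0.263, -0.004], 0.95), ([0.503, -0.264, 0.034], 0.19)]
cork [([0.532, 0.244, -0.0], 0.83)]
carton [([0.363, 0.402, -0.0], 0.85)]
oil [([0.73, -0.19, 0.001], 0.81)]
keycup []
```

View pics/scene0.png

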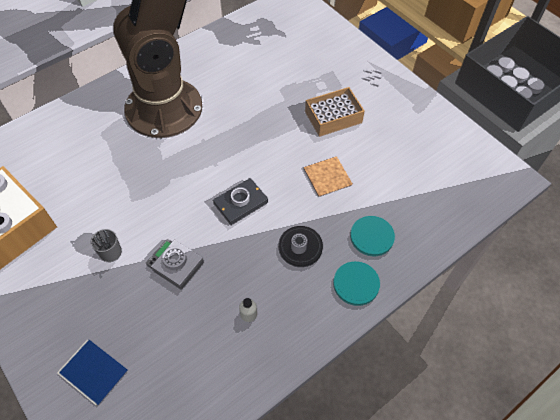

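View pics/side0.png

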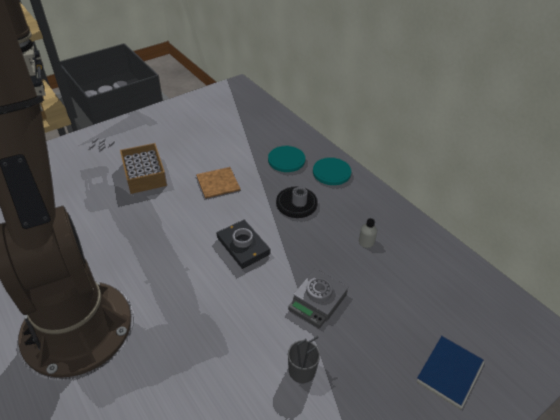

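Black turntable: scene pixel (300,245), world ≈(0.66,0.025). The look-alikes at (372,235) and (357,283) are turquoise, so they stay untouched. Next: refine the positions from depth, and make the confirming crop.

```bash
cat > h.py <<'E'
import numpy as np,cv2
from scipy.spatial.transform import Rotation as R
def cloud(d,T=None):
    z=d["range_z"].astype(float); v,u=np.indices(z.shape); K=d["K"]
    p=np.stack([(u-K[0,2])/K[0,0]*z,(v-K[1,2])/K[1,1]*z,z],-1)
    if T is None: w=p@np.array(d["rotation"]).T+d["origin"]
    else: w=p@T[:3,:3].T+T[:3,3]
    w[z<=0]=np.nan; return w
def blob(w,xy,r,lo,hi):
    m=(np.hypot(w[...,0]-xy[0],w[...,1]-xy[1])<r)&(w[...,2]>lo)&(w[...,2]<hi)
    p=w[m]
    if len(p)<20: return None
    b=cv2.minAreaRect((p[:,:2]*1000).astype(np.float32)); c,cr=cv2.minEnclosingCircle((p[:,:2]*1000).astype(np.float32))
    return len(p),"z%.1f"%(np.median(p[:,2])*1000),"rect",np.round(b[0],1),np.round(b[1],1),round(b[2],1),"circ",np.round(c,1),round(cr,1)
B={"ball":((.505,-.266),.045,.050,.060),"roller":((.666,.02),.035,.054,.066),"ring":((.448,-.019),.04,.043,.054),
"turntable":((.66,.025),.08,.014,.025),"granite":((.448,-.019),.1,.023,.032),"scale":((.51,-.263),.075,.031,.039),"cork":((.532,.244),.09,.005,.012)}
def show(w,keys=B):
    for k in keys: print(k,blob(w,*B[k]))
E
python3 - <<'E'
from h import *
from cell import arm
for c in ["scene","side"]:
    d=dict(np.load(c+"0.npz")); print(c); show(cloud(d))
print(np.round(R.from_rotvec(arm.observe()["ee_rot"]).as_matrix(),3))
f=cv2.imread("pics/scene0.png")[140:320,140:420]; cv2.imwrite("pics/crop.png",cv2.resize(f,None,fx=2.8,fy=2.8,interpolation=3))
E
```

```text
sceneTraceback (most recent call last):
  File "<stdin>", line 4, in <module>
  File "h.py", line 6, in cloud
    if T is None: w=p@np.array(d["rotation"]).T+d["origin"]
                    ~~~~~~~~~~~~~~~~~~~~~~~~~~~^~~~~~~~~~~~
ValueError: operands could not be broadcast together with shapes (420,560) (3,)
```

```bash
sed -i 's/p@np.array(d\["rotation"\]).T/p@R.from_rotvec(d["rotation"]).as_matrix().T/' h.py
python3 - <<'E'
from h import *
from cell import arm
for c in ["scene","side"]:
    d=dict(np.load(c+"0.npz")); print(c,d["rotation"]); show(cloud(d))
print(np.round(R.from_rotvec(arm.observe()["ee_rot"]).as_matrix(),3))
f=cv2.imread("pics/scene0.png")[140:320,140:420]; cv2.imwrite("pics/crop.png",cv2.resize(f,None,fx=2.8,fy=2.8,interpolation=3))
E
```

```text
scene [-2.36688717 -1.16049521  0.31668643]
ball (267, 'z53.5', 'rect', array([ 508.1, -266.6]), array([61.4, 61.4]), 43.1, 'circ', array([ 507.3, -266.9]), 32.0)
roller (138, 'z58.1', 'rect', array([670.9,  17.7]), array([39.6, 41. ]), 51.5, 'circ', array([670.6,  17.7]), 21.9)
ring (77, 'z46.5', 'rect', array([453. , -18.6]), array([49.3, 52.4]), 69.4, 'circ', array([454.3, -18.1]), 27.7)
turntable (1097, 'z19.5', 'rect', array([668.6,  26.7]), array([119.2, 120.9]), 58.8, 'circ', array([668.3,  27.4]), 61.5)
granite (953, 'z26.9', 'rect', array([453.4, -18.3]), array([131.4,  93.3]), 88.6, 'circ', array([453.2, -18.3]), 76.7)
scale (681, 'z34.3', 'rect', array([ 515.1, -265.4]), array([97.5, 96.7]), 18.3, 'circ', array([ 514.8, -265.2]), 66.7)
cork (833, 'z7.7', 'rect', array([539.6, 244.1]), array([163.5, 148.9]), 43.2, 'circ', array([532.6, 241.9]), 89.3)
side [-2.26016939  0.72274148 -0.32061543]
ball (374, 'z54.9', 'rect', array([ 502.3, -267.4]), array([60.7, 59.4]), 51.1, 'circ', array([ 503. , -267.8]), 31.8)
roller (118, 'z59.8', 'rect', array([665.4,  19.3]), array([42.7, 41.3]), 84.7, 'circ', array([665.7,  18. ]), 22.7)
ring (121, 'z47.9', 'rect', array([446.2, -18.8]), array([51. , 50.2]), 83.8, 'circ', array([447.9, -17.4]), 28.4)
turntable (712, 'z21.5', 'rect', array([662.9,  27.1]), array([123.2, 119.2]), 45.6, 'circ', array([663.6,  28.2]), 63.9)
granite (1005, 'z28.7', 'rect', array([447.7, -17.2]), array([135.9,  92.1]), 88.6, 'circ', array([448.7, -18.6]), 77.6)
scale (806, 'z35.8', 'rect', array([ 510.4, -264.8]), array([99.2, 98.1]), 18.4, 'circ', array([ 509.4, -265.7]), 66.6)
cork (799, 'z8.8', 'rect', array([535.7, 244.7]), array([162.7, 167.2]), 67.8, 'circ', array([533.4, 242.6]), 87.1)
[[ 0.    -0.962  0.272]
 [ 0.     0.272  0.962]
 [-1.    -0.     0.   ]]
```

View pics/crop.png

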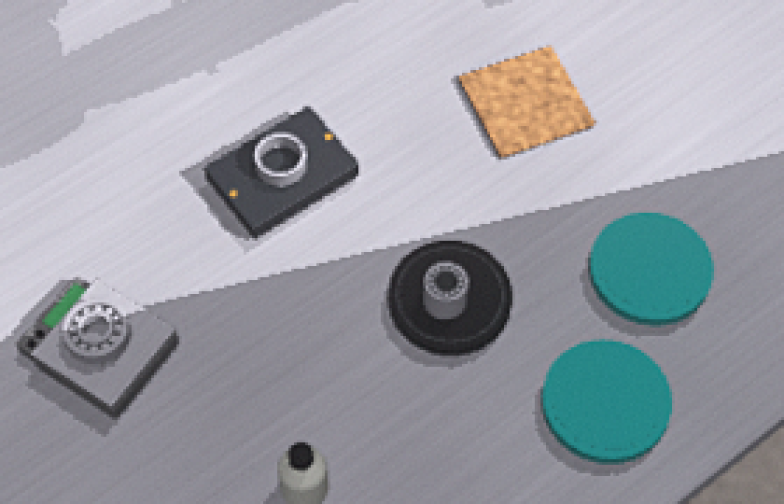

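The crop shows the ball bearing on the scale (95,328), the roller on the black turntable (445,288), the ring on the granite (280,160) and the cork empty (525,100). The turquoise discs at (650,268) and (607,402) are the look-alikes.
I'll turn the tool so the jaws lie along world x. Then tool x = −Z, tool y = +Y and tool z = +X.

Request:
{"fn": "arm_command", "kwargs": {"motion": [[91.8,0,0,0,10.6,0,0],[91.8,0,0,0,10.6,0,0],[91.8,0,0,0,10.6,0,0],[91.8,0,0,0,10.6,0,0],[91.8,0,0,0,10.6,0,0]]}}

```text
clock: 1.72
position: [0.1702, 0.6014, 0.4047]
ee_rot: [-0.285, 1.552, 0.286]
force: [0.4, -0.4, 0.1]
width: 1.0
```

Request:
{"fn": "arm_command", "kwargs": {"motion": [[91.8,0,0,0,10.6,0,0],[91.8,0,0,0,10.6,0,0],[91.8,0,-45,38,0,0,0],[91.8,0,-45,38,0,0,0],[91.8,0,-45,38,0,0,0]]}}

```text
clock: 2.35
position: [0.2851, 0.465, 0.4048]
ee_rot: [0.0, 1.57, 0.001]
force: [1.1, 0.4, -0.3]
width: 1.001
```

Request:
{"fn": "arm_command", "kwargs": {"motion": [[91.8,0,-45,38,0,0,0],[91.8,0,-45,38,0,0,0],[91.8,0,-45,38,0,0,0],[91.8,0,-45,38,0,0,0],[91.8,0,-45,38,0,0,0]]}}

```text
clock: 2.98
position: [0.4752, 0.2398, 0.4051]
ee_rot: [0.0, 1.57, 0.001]
force: [1.0, 0.3, -0.9]
width: 1.0
```

Request:
{"fn": "arm_command", "kwargs": {"motion": [[91.8,0,-45,38,0,0,0],[91.8,0,-45,38,0,0,0],[91.8,0,-45,38,0,0,0],[91.8,0,-45,38,0,0,0],[91.8,0,0,0,0,0,0]]}}

```text
clock: 3.6
position: [0.628, 0.0558, 0.4048]
ee_rot: [0.004, 1.569, -0.009]
force: [-0.8, -1.1, -0.4]
width: 1.0
```

```bash
cat >> h.py <<'E'
def look(name):
    from cell import arm,get_image
    s=arm.observe(); d=get_image("wrist")
    T=np.eye(4); T[:3,:3]=R.from_rotvec(s["ee_rot"]).as_matrix(); T[:3,3]=s["position"]
    cv2.imwrite(f"pics/{name}.png",d["frame"][...,::-1])
    print(np.round(s["position"]*1000,1),np.round(s["ee_rot"],3),"width",round(s["width"]*91.8,1),"F",np.round(s["force"],1))
    return cloud(d,T@np.array(d["tool_from_camera"]))
E
python3 - <<'E'
from h import *
w=look("w1"); show(w)
E
```

```text
[628.   55.8 404.8] [ 0.004  1.569 -0.009] width 91.8 F [-0.8 -1.1 -0.4]
ball None
roller (1178, 'z58.7', 'rect', array([666.5,  18.9]), array([40.9, 40.5]), 47.7, 'circ', array([666.7,  18.7]), 20.9)
ring (697, 'z46.9', 'rect', array([449.7, -17.4]), array([49.7, 51.3]), 52.6, 'circ', array([448.9, -18.1]), 26.4)
turntable (8366, 'z19.9', 'rect', array([664.4,  27.4]), array([119.4, 119.4]), 83.8, 'circ', array([664.5,  27.3]), 60.2)
granite (5971, 'z27.3', 'rect', array([449.5, -12.5]), array([119.9,  90.6]), 88.6, 'circ', array([449.8,  -5.9]), 68.3)
scale None
cork (4059, 'z7.4', 'rect', array([519.2, 195.1]), array([ 41.2, 115.6]), 89.8, 'circ', array([519.3, 209.3]), 58.1)
```

View pics/w1.png

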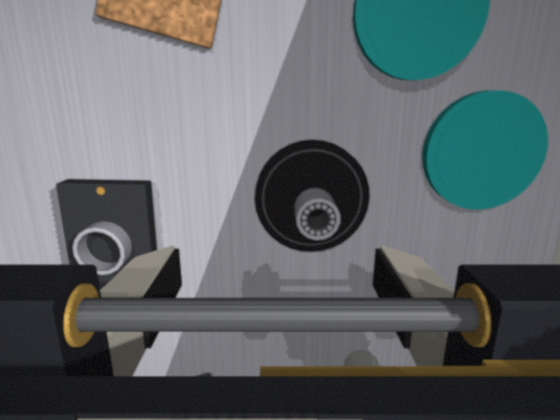

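The wrist view agrees with the mean of the fixed cameras: roller (666.5,18.8) mm, black disc (664.5,27.4) mm at pixel (312,195). I'll go above the roller and check for lag before the descent.

Request:
{"fn": "arm_command", "kwargs": {"motion": [[91.8,50,-19,19,0,0,0],[91.8,50,-18,19,0,0,0],[91.8,0,0,0,0,0,0],[91.8,0,0,0,0,0,0]]}}

```text
clock: 4.15
position: [0.6641, 0.0259, 0.3056]
ee_rot: [-0.0, 1.57, 0.002]
force: [-0.7, 0.3, 1.0]
width: 1.0
```

```bash
python3 - <<'E'
from h import *
w=look("w2"); show(w,["roller","turntable"])
E
```

```text
[664.1  25.9 305.6] [-0.     1.57   0.002] width 91.8 F [-0.7  0.3  1. ]
roller (2382, 'z58.8', 'rect', array([666.9,  18.6]), array([41. , 40.9]), 69.4, 'circ', array([666.8,  18.4]), 21.1)
turntable (15589, 'z19.9', 'rect', array([664.3,  27.1]), array([119.3, 119.5]), 28.3, 'circ', array([664.2,  27. ]), 60.2)
```

Request:
{"fn": "arm_command", "kwargs": {"motion": [[91.8,35,-7,2.5,0,0,0],[91.8,35,0,0,0,0,0],[91.8,21,0,0,0,0,0],[91.8,10,0,0,0,0,0],[91.8,0,0,0,0,0,0]]}}

```text
clock: 4.82
position: [0.6669, 0.0177, 0.2042]
ee_rot: [-0.0, 1.57, 0.0]
force: [0.4, 0.8, 1.0]
width: 0.997
```

Request:
{"fn": "arm_command", "kwargs": {"motion": [[30,0,0,0,0,0,0],[30,0,0,0,0,0,0],[30,0,0,0,0,0,0],[30,0,0,0,0,0,0],[30,0,0,0,0,0,0]], "newtons": 20}}

```text
clock: 5.45
position: [0.6666, 0.0173, 0.2038]
ee_rot: [0.0, 1.571, -0.0]
force: [0.5, 1.0, 0.9]
width: 0.505
```

Request:
{"fn": "arm_command", "kwargs": {"motion": [[30,0,0,0,0,0,0],[30,0,0,0,0,0,0],[30,0,0,0,0,0,0]]}}

```text
clock: 5.82
position: [0.6667, 0.0173, 0.2037]
ee_rot: [0.0, 1.571, -0.0]
force: [0.8, 0.7, -0.2]
width: 0.459
```

Request:
{"fn": "arm_command", "kwargs": {"motion": [[30,-15,0,0,0,0,0],[30,-40,0,0,0,0,0],[30,-45,0,0,0,0,0],[30,0,0,0,0,0,0]]}}

```text
clock: 6.32
position: [0.6679, 0.0168, 0.3085]
ee_rot: [0.001, 1.564, 0.0]
force: [0.0, -1.2, -2.1]
width: 0.457
```

Held at 42 mm, the roller's diameter, with about 2 N of weight. Next, over to the cork.

Request:
{"fn": "arm_command", "kwargs": {"motion": [[30,0,25,-15,0,0,0],[30,0,48,-28,0,0,0],[30,0,50,-30,0,0,0],[30,0,50,-30,0,0,0],[30,0,30,-18,0,0,0]]}}

```text
clock: 6.95
position: [0.5434, 0.2233, 0.3032]
ee_rot: [-0.002, 1.573, 0.003]
force: [0.5, 0.0, -2.3]
width: 0.46
```

Request:
{"fn": "arm_command", "kwargs": {"motion": [[30,0,23,-12,0,0,0],[30,0,0,0,0,0,0],[30,0,0,0,0,0,0]]}}

```text
clock: 7.32
position: [0.5339, 0.2425, 0.3036]
ee_rot: [-0.0, 1.571, -0.001]
force: [0.8, -0.1, -2.0]
width: 0.458
```

```bash
python3 - <<'E'
from h import *
w=look("w3"); show(w,["cork","roller","turntable"])
m=blob(w,(.534,.243),.078,.006,.0105); print(m)
E
```

```text
[533.9 242.5 303.6] [-0.000e+00  1.571e+00 -1.000e-03] width 42.0 F [ 0.8 -0.1 -2. ]
cork (15363, 'z7.4', 'rect', array([527.9, 241.3]), array([109.7, 110. ]), 74.5, 'circ', array([527.7, 241.3]), 76.5)
roller None
turntable None
(14972, 'z7.5', 'rect', array([528. , 241.4]), array([109.6, 109.6]), 74.6, 'circ', array([528.8, 244.2]), 74.1)
```

View pics/w3.png

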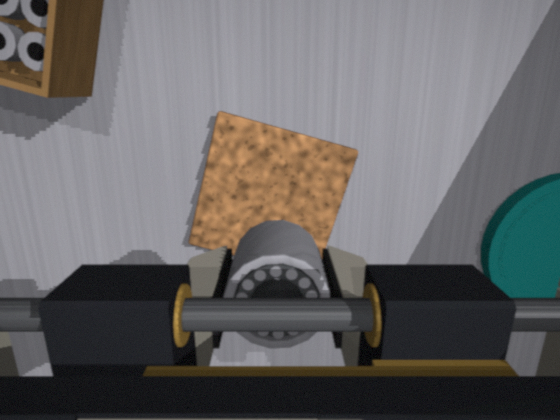

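Picture: the roller is held upright at (278,300), and the cork is at (275,185), empty, with its centre at (528,241).

Request:
{"fn": "arm_command", "kwargs": {"motion": [[30,35,-1,-6,0,0,0],[30,40,0,0,0,0,0],[30,24,0,0,0,0,0],[30,8,0,0,0,0,0],[30,2,0,0,0,0,0]]}}

```text
clock: 8.0
position: [0.5282, 0.2416, 0.1949]
ee_rot: [0.001, 1.571, -0.001]
force: [0.4, -0.6, -2.0]
width: 0.465
```

Request:
{"fn": "arm_command", "kwargs": {"motion": [[30,1,0,0,0,0,0],[30,1,0,0,0,0,0],[30,0.5,0,0,0,0,0],[30,0,0,0,0,0,0]]}}

```text
clock: 8.5
position: [0.5277, 0.2424, 0.1924]
ee_rot: [0.0, 1.571, 0.0]
force: [0.2, -0.4, -1.8]
width: 0.46
```

Request:
{"fn": "arm_command", "kwargs": {"motion": [[30,0.4,0,0,0,0,0],[30,0.3,0,0,0,0,0],[30,0,0,0,0,0,0]]}}

```text
clock: 8.88
position: [0.5277, 0.2424, 0.1917]
ee_rot: [0.0, 1.571, 0.0]
force: [-1.4, -0.0, 1.3]
width: 0.46
```

Contact is felt (−1.8 → +1.3 N). Release, lift and go to the ball bearing.

Request:
{"fn": "arm_command", "kwargs": {"motion": [[91.8,0,0,0,0,0,0],[91.8,0,0,0,0,0,0],[91.8,0,0,0,0,0,0],[91.8,0,0,0,0,0,0],[91.8,0,0,0,0,0,0]]}}

```text
clock: 9.5
position: [0.5277, 0.2423, 0.1915]
ee_rot: [0.0, 1.571, -0.0]
force: [0.5, 0.6, 0.2]
width: 0.951
```

Request:
{"fn": "arm_command", "kwargs": {"motion": [[91.8,0,0,0,0,0,0],[91.8,-15,0,0,0,0,0],[91.8,-45,0,0,0,0,0],[91.8,-50,0,0,0,0,0],[91.8,0,-30,0,0,0,0]]}}

```text
clock: 10.12
position: [0.529, 0.2145, 0.3062]
ee_rot: [0.001, 1.564, 0.007]
force: [-0.5, -1.0, 0.3]
width: 0.993
```

```bash
python3 - <<'E'
from h import *
w=look("w4"); print(blob(w,(.528,.242),.035,.042,.055))
E
```

```text
[529.  214.5 306.2] [1.000e-03 1.564e+00 7.000e-03] width 91.2 F [-0.5 -1.   0.3]
(2371, 'z46.9', 'rect', array([527.3, 243.5]), array([41. , 40.9]), 70.7, 'circ', array([527.4, 243.4]), 21.0)
```

Request:
{"fn": "arm_command", "kwargs": {"motion": [[91.8,0,-55,-4,0,0,0],[91.8,0,-55,-4,0,0,0],[91.8,0,-55,-4,0,0,0],[91.8,0,-55,-4,0,0,0],[91.8,0,-55,-4,0,0,0]]}}

```text
clock: 10.8
position: [0.5073, -0.0645, 0.3024]
ee_rot: [0.0, 1.57, -0.0]
force: [0.2, 0.8, 0.4]
width: 1.004
```

Request:
{"fn": "arm_command", "kwargs": {"motion": [[91.8,0,-55,-2,0,0,0],[91.8,0,-55,0,0,0,0],[91.8,0,-55,0,0,0,0],[91.8,0,-30,0,0,0,0],[91.8,0,0,0,0,0,0]]}}

```text
clock: 11.42
position: [0.5047, -0.2607, 0.3024]
ee_rot: [0.003, 1.57, -0.005]
force: [1.2, 0.8, -0.1]
width: 1.001
```

Request:
{"fn": "arm_command", "kwargs": {"motion": [[91.8,0,-10,0,0,0,0],[91.8,0,0,0,0,0,0],[91.8,0,0,0,0,0,0]]}}

```text
clock: 11.8
position: [0.5059, -0.2667, 0.3015]
ee_rot: [-0.0, 1.571, 0.001]
force: [-0.2, -0.2, -0.3]
width: 1.001
```

```bash
python3 - <<'E'
from h import *
w=look("w5"); show(w,["ball","scale"])
E
```

```text
[ 505.9 -266.7  301.5] [-0.000e+00  1.571e+00  1.000e-03] width 91.8 F [-0.2 -0.2 -0.3]
ball (4840, 'z53.8', 'rect', array([ 503.4, -266.6]), array([60.7, 60.9]), 32.2, 'circ', array([ 503.3, -266.7]), 31.1)
scale (11583, 'z34.4', 'rect', array([ 510.5, -265.9]), array([96.2, 96.6]), 18.7, 'circ', array([ 510.7, -265.4]), 67.1)
```

View pics/w5.png

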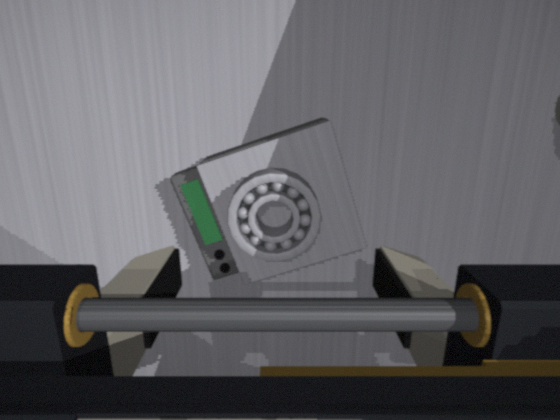

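Roller is parked at (527,243), upright. The picture shows the ball bearing at (275,215) on the pan, centre (503.3,−266.6). Descend and grip.

Request:
{"fn": "arm_command", "kwargs": {"motion": [[91.8,40,0,-2.5,0,0,0],[91.8,30,0,0,0,0,0],[91.8,12,0,0,0,0,0],[91.8,3.5,0,0,0,0,0],[91.8,0,0,0,0,0,0]]}}

```text
clock: 12.48
position: [0.5035, -0.2678, 0.2167]
ee_rot: [-0.0, 1.57, -0.0]
force: [0.5, 0.2, -0.1]
width: 0.996
```

Request:
{"fn": "arm_command", "kwargs": {"motion": [[50,0,0,0,0,0,0],[50,0,0,0,0,0,0],[50,0,0,0,0,0,0],[50,0,0,0,0,0,0],[50,0,0,0,0,0,0]]}}

```text
clock: 13.1
position: [0.5032, -0.2677, 0.2162]
ee_rot: [0.0, 1.57, -0.0]
force: [-0.3, 1.2, 4.6]
width: 0.676
```

Request:
{"fn": "arm_command", "kwargs": {"motion": [[50,0,0,0,0,0,0],[50,0,0,0,0,0,0]]}}

```text
clock: 13.35
position: [0.5032, -0.2677, 0.2163]
ee_rot: [0.0, 1.57, -0.0]
force: [-0.9, 0.9, 5.0]
width: 0.679
```

Request:
{"fn": "arm_command", "kwargs": {"motion": [[50,-10,0,0,0,0,0],[50,-40,0,0,0,0,0],[50,-45,0,0,0,0,0],[50,0,0,0,0,0,0],[50,0,0,0,0,0,0]]}}

```text
clock: 13.98
position: [0.5028, -0.2672, 0.3105]
ee_rot: [0.0, 1.571, 0.001]
force: [-0.0, -0.1, -2.8]
width: 0.68
```

Request:
{"fn": "arm_command", "kwargs": {"motion": [[50,0,25,14,0,0,0],[50,0,50,27,0,0,0],[50,0,50,27,0,0,0],[50,0,50,27,0,0,0],[50,0,50,27,0,0,0]]}}

```text
clock: 14.6
position: [0.6252, -0.0408, 0.3091]
ee_rot: [0.0, 1.574, -0.0]
force: [0.3, -0.8, -2.3]
width: 0.673
```

Request:
{"fn": "arm_command", "kwargs": {"motion": [[50,0,44,25,0,0,0],[50,0,25,14,0,0,0],[50,0,0,0,0,0,0],[50,0,0,0,0,0,0]]}}

```text
clock: 15.1
position: [0.6634, 0.0254, 0.3096]
ee_rot: [-0.0, 1.573, -0.002]
force: [0.1, -1.0, -2.0]
width: 0.676
```

```bash
python3 - <<'E'
from h import *
w=look("w6"); show(w,["turntable"])
E
```

```text
[663.4  25.4 309.6] [-0.     1.573 -0.002] width 62.1 F [ 0.1 -1.  -2. ]
turntable (13212, 'z19.9', 'rect', array([663.4,  28.6]), array([119.4, 116.4]), 34.0, 'circ', array([664.3,  26.9]), 60.2)
```

View pics/w6.png

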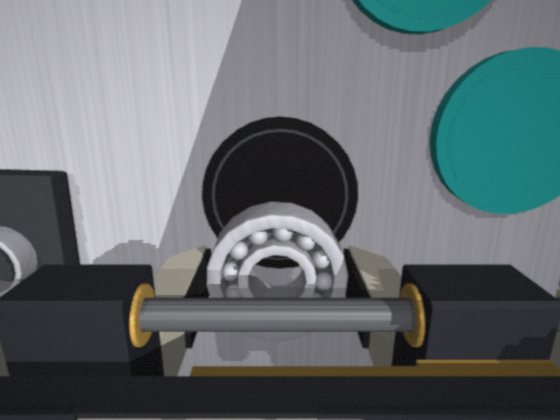

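The ball bearing is held level at (278,255), over the black disc at (280,190); the turquoise ones are off to the right. Lower it.

Request:
{"fn": "arm_command", "kwargs": {"motion": [[50,40,0.5,0.5,0,0,0],[50,40,0,0,0,0,0],[50,18,0,0,0,0,0],[50,7,0,0,0,0,0],[50,1,0,0,0,0,0]]}}

```text
clock: 15.78
position: [0.665, 0.0263, 0.2057]
ee_rot: [0.001, 1.57, -0.001]
force: [0.1, 0.7, -1.7]
width: 0.673
```

Request:
{"fn": "arm_command", "kwargs": {"motion": [[50,0.5,0,0,0,0,0],[50,0.5,0,0,0,0,0],[50,0,0,0,0,0,0]]}}

```text
clock: 16.15
position: [0.6648, 0.0269, 0.2045]
ee_rot: [0.0, 1.57, 0.0]
force: [-0.2, 0.1, -2.1]
width: 0.679
```

Request:
{"fn": "arm_command", "kwargs": {"motion": [[50,1.2,0,0,0,0,0],[50,0.8,0,0,0,0,0],[50,0,0,0,0,0,0]]}}

```text
clock: 16.52
position: [0.6646, 0.0268, 0.2019]
ee_rot: [0.0, 1.571, -0.0]
force: [0.2, -0.1, -1.5]
width: 0.678
```

Request:
{"fn": "arm_command", "kwargs": {"motion": [[50,0.6,0,0,0,0,0],[50,0,0,0,0,0,0]]}}

```text
clock: 16.77
position: [0.6647, 0.0268, 0.2014]
ee_rot: [0.0, 1.571, -0.0]
force: [-0.6, -0.2, -2.4]
width: 0.673
```

Request:
{"fn": "arm_command", "kwargs": {"motion": [[50,0.5,0,0,0,0,0],[50,0,0,0,0,0,0]]}}

```text
clock: 17.02
position: [0.6647, 0.0268, 0.2013]
ee_rot: [0.0, 1.571, 0.0]
force: [-2.7, -0.0, 3.8]
width: 0.675
```

Request:
{"fn": "arm_command", "kwargs": {"motion": [[50,0.3,0,0,0,0,0],[50,0,0,0,0,0,0]]}}

```text
clock: 17.27
position: [0.6647, 0.0268, 0.2013]
ee_rot: [0.0, 1.571, 0.0]
force: [-3.9, -1.0, 8.3]
width: 0.675
```

Seated. Release, lift and go to the ring.

Request:
{"fn": "arm_command", "kwargs": {"motion": [[91.8,0,0,0,0,0,0],[91.8,0,0,0,0,0,0],[91.8,0,0,0,0,0,0],[91.8,0,0,0,0,0,0],[91.8,0,0,0,0,0,0]]}}

```text
clock: 17.9
position: [0.6647, 0.0268, 0.2006]
ee_rot: [0.0, 1.571, -0.0]
force: [0.8, -0.0, -0.1]
width: 0.996
```

Request:
{"fn": "arm_command", "kwargs": {"motion": [[91.8,-15,0,0,0,0,0],[91.8,-45,0,0,0,0,0],[91.8,-40,0,0,0,0,0],[91.8,0,-4,-25,0,0,0],[91.8,0,-10,-50,0,0,0]]}}

```text
clock: 18.52
position: [0.5901, 0.013, 0.3022]
ee_rot: [-0.001, 1.567, 0.001]
force: [-0.1, -0.4, 0.1]
width: 1.0
```

Request:
{"fn": "arm_command", "kwargs": {"motion": [[91.8,0,-10,-50,0,0,0],[91.8,0,-12,-50,0,0,0],[91.8,0,-8,-40,0,0,0],[91.8,0,0,0,0,0,0],[91.8,0,0,0,0,0,0]]}}

```text
clock: 19.15
position: [0.4506, -0.017, 0.3016]
ee_rot: [0.001, 1.568, 0.001]
force: [0.5, 0.3, 0.6]
width: 1.003
```

```bash
python3 - <<'E'
from h import *
w=look("w7"); show(w,["ring","granite"])
print(blob(w,(.664,.027),.045,.034,.046))
E
```

```text
[450.6 -17.  301.6] [1.000e-03 1.568e+00 1.000e-03] width 92.0 F [0.5 0.3 0.6]
ring (1527, 'z47.1', 'rect', array([448.7, -17.8]), array([50.9, 51. ]), 39.7, 'circ', array([448.8, -18. ]), 25.9)
granite (18899, 'z27.4', 'rect', array([449.1, -17.7]), array([129.8,  90.3]), 88.6, 'circ', array([448.8, -17.9]), 77.9)
(569, 'z38.1', 'rect', array([637.3,  22.2]), array([ 9.4, 42.1]), 11.6, 'circ', array([641.8,  23.1]), 21.1)
```

View pics/w7.png

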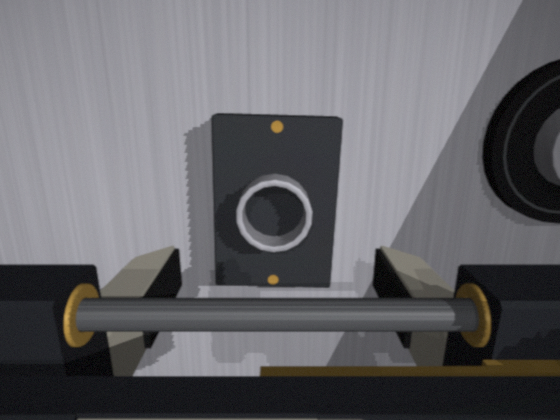

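The ring is at (275,215) on the granite, centre (448.8,−17.9). Down to TCP z ≈ 210, then grip.

Request:
{"fn": "arm_command", "kwargs": {"motion": [[91.8,40,0,-1,0,0,0],[91.8,35,0,0,0,0,0],[91.8,13,0,0,0,0,0],[91.8,3.5,0,0,0,0,0],[91.8,0,0,0,0,0,0]]}}

```text
clock: 19.82
position: [0.4493, -0.0172, 0.2097]
ee_rot: [0.0, 1.57, -0.0]
force: [-0.4, -0.7, -0.5]
width: 0.997
```

Request:
{"fn": "arm_command", "kwargs": {"motion": [[40,0,0,0,0,0,0],[40,0,0,0,0,0,0],[40,0,0,0,0,0,0],[40,0,0,0,0,0,0],[40,0,0,0,0,0,0]], "newtons": 15}}

```text
clock: 20.45
position: [0.4487, -0.0171, 0.2092]
ee_rot: [0.0, 1.571, -0.0]
force: [-1.0, 0.6, 1.8]
width: 0.564
```

Request:
{"fn": "arm_command", "kwargs": {"motion": [[40,0,0,0,0,0,0],[40,0,0,0,0,0,0]]}}

```text
clock: 20.7
position: [0.4487, -0.0171, 0.2092]
ee_rot: [0.0, 1.571, 0.0]
force: [-0.7, 0.8, 3.7]
width: 0.569
```

Request:
{"fn": "arm_command", "kwargs": {"motion": [[40,-10,0,0,0,0,0],[40,-40,0,0,0,0,0],[40,-45,0,0,0,0,0],[40,0,-20,5,0,0,0],[40,0,-45,11,0,0,0]]}}

```text
clock: 21.32
position: [0.4649, -0.081, 0.3051]
ee_rot: [-0.002, 1.57, 0.005]
force: [0.3, -0.1, -0.3]
width: 0.564
```

Request:
{"fn": "arm_command", "kwargs": {"motion": [[40,0,-50,12,0,0,0],[40,0,-50,13,0,0,0],[40,0,-50,13,0,0,0],[40,0,-33,8,0,0,0],[40,0,0,0,0,0,0]]}}

```text
clock: 21.95
position: [0.5101, -0.2682, 0.3047]
ee_rot: [0.002, 1.571, -0.005]
force: [-0.7, 0.1, -1.4]
width: 0.568
```

Request:
{"fn": "arm_command", "kwargs": {"motion": [[40,0,0,0,0,0,0],[40,0,0,0,0,0,0]]}}

```text
clock: 22.2
position: [0.5106, -0.2637, 0.3041]
ee_rot: [-0.0, 1.571, 0.002]
force: [0.5, 0.6, -1.3]
width: 0.564
```

```bash
python3 - <<'E'
from h import *
w=look("w8"); show(w,["scale"])
E
```

```text
[ 510.6 -263.7  304.1] [-0.     1.571  0.002] width 51.8 F [ 0.5  0.6 -1.3]
scale (14512, 'z34.4', 'rect', array([ 510.4, -265.6]), array([96.6, 96.2]), 18.9, 'circ', array([ 510.8, -265.2]), 66.9)
```

View pics/w8.png

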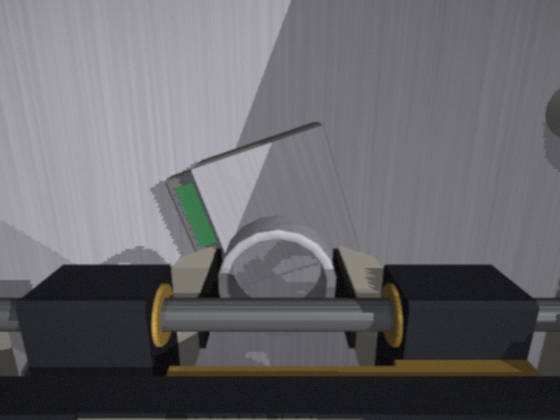

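The ring is held level at (277,275) over the empty pan. Lower to about 217.5, then creep down.

Request:
{"fn": "arm_command", "kwargs": {"motion": [[40,40,-0.5,0,0,0,0],[40,32,0,0,0,0,0],[40,11,0,0,0,0,0],[40,3,0,0,0,0,0],[40,0,0,0,0,0,0]]}}

```text
clock: 22.88
position: [0.511, -0.2658, 0.219]
ee_rot: [-0.0, 1.57, -0.0]
force: [0.6, 0.6, -0.8]
width: 0.567
```

Request:
{"fn": "arm_command", "kwargs": {"motion": [[40,0.6,0,0,0,0,0],[40,0,0,0,0,0,0]]}}

```text
clock: 23.12
position: [0.5108, -0.2657, 0.2181]
ee_rot: [-0.0, 1.57, -0.0]
force: [0.7, 0.2, -1.6]
width: 0.566
```

Request:
{"fn": "arm_command", "kwargs": {"motion": [[40,1,0,0,0,0,0],[40,0.5,0,0,0,0,0],[40,0,0,0,0,0,0]]}}

```text
clock: 23.5
position: [0.5107, -0.2657, 0.2163]
ee_rot: [0.0, 1.57, -0.0]
force: [-0.7, 1.4, 3.6]
width: 0.565
```

Request:
{"fn": "arm_command", "kwargs": {"motion": [[40,0.4,0,0,0,0,0],[40,0,0,0,0,0,0]]}}

```text
clock: 23.75
position: [0.5106, -0.2657, 0.2162]
ee_rot: [0.0, 1.57, 0.0]
force: [-1.5, 3.1, 9.1]
width: 0.568
```

Request:
{"fn": "arm_command", "kwargs": {"motion": [[40,0.3,0,0,0,0,0],[40,0,0,0,0,0,0]]}}

```text
clock: 24.0
position: [0.5106, -0.2658, 0.2161]
ee_rot: [0.001, 1.57, 0.0]
force: [-3.2, 2.8, 12.0]
width: 0.567
```

Seated. Release, then go for the roller.

Request:
{"fn": "arm_command", "kwargs": {"motion": [[91.8,-0.7,0,0,0,0,0],[91.8,0,0,0,0,0,0],[91.8,0,0,0,0,0,0],[91.8,0,0,0,0,0,0],[91.8,0,0,0,0,0,0]]}}

```text
clock: 24.62
position: [0.5106, -0.2657, 0.2159]
ee_rot: [0.0, 1.571, -0.0]
force: [0.1, 0.2, 0.8]
width: 0.994
```

Request:
{"fn": "arm_command", "kwargs": {"motion": [[91.8,0,0,0,0,0,0],[91.8,-15,0,0,0,0,0],[91.8,-40,0,0,0,0,0],[91.8,-35,0,0,0,0,0],[91.8,0,0,0,0,0,0]]}}

```text
clock: 25.25
position: [0.5113, -0.2665, 0.3096]
ee_rot: [-0.001, 1.565, -0.002]
force: [0.4, 0.2, 0.1]
width: 1.0
```

```bash
python3 - <<'E'
from h import *
w=look("w9"); show(w,["scale"]); print(blob(w,(.51,-.266),.04,.05,.06))
E
```

```text
[ 511.3 -266.5  309.6] [-1.000e-03  1.565e+00 -2.000e-03] width 91.8 F [0.4 0.2 0.1]
scale (14495, 'z34.5', 'rect', array([ 510.4, -265.8]), array([96.4, 96.4]), 18.7, 'circ', array([ 510.4, -265.5]), 67.0)
(1524, 'z54.1', 'rect', array([ 510.4, -266.3]), array([51.2, 51.1]), 31.1, 'circ', array([ 510.4, -266.6]), 26.0)
```

Request:
{"fn": "arm_command", "kwargs": {"motion": [[91.8,0,30,1,0,0,0],[91.8,0,55,2,0,0,0],[91.8,0,55,2,0,0,0],[91.8,0,55,2,0,0,0],[91.8,0,55,2,0,0,0]]}}

```text
clock: 25.92
position: [0.5191, -0.0139, 0.3055]
ee_rot: [0.0, 1.572, -0.0]
force: [0.0, -0.3, -0.1]
width: 0.997
```

Request:
{"fn": "arm_command", "kwargs": {"motion": [[91.8,0,55,2,0,0,0],[91.8,0,55,2,0,0,0],[91.8,0,55,2,0,0,0],[91.8,0,55,1,0,0,0],[91.8,0,30,1,0,0,0]]}}

```text
clock: 26.55
position: [0.5266, 0.2379, 0.305]
ee_rot: [-0.003, 1.572, 0.003]
force: [0.0, -0.7, 0.1]
width: 1.0
```

Request:
{"fn": "arm_command", "kwargs": {"motion": [[91.8,0,9,0,0,0,0],[91.8,0,0,0,0,0,0],[91.8,0,0,0,0,0,0]]}}

```text
clock: 26.92
position: [0.5279, 0.2414, 0.306]
ee_rot: [0.001, 1.571, -0.003]
force: [0.0, -1.2, -0.8]
width: 1.006
```

```bash
python3 - <<'E'
from h import *
w=look("w10"); print(blob(w,(.527,.243),.035,.042,.055))
E
```

```text
[527.9 241.4 306. ] [ 1.000e-03  1.571e+00 -3.000e-03] width 92.3 F [ 0.  -1.2 -0.8]
(2218, 'z46.8', 'rect', array([527.2, 243.7]), array([40.9, 41.1]), 48.0, 'circ', array([527.3, 243.5]), 21.1)
```

Ring is within 1 mm of the pan centre. Descend to TCP z ≈ 192 and grip the roller.

Request:
{"fn": "arm_command", "kwargs": {"motion": [[91.8,45,1,-0.5,0,0,0],[91.8,45,0,0,0,0,0],[91.8,18,0,0,0,0,0],[91.8,4,0,0,0,0,0],[91.8,0,0,0,0,0,0]]}}

```text
clock: 27.6
position: [0.5279, 0.2442, 0.1951]
ee_rot: [0.001, 1.569, 0.0]
force: [-0.7, 0.9, -0.8]
width: 1.004
```

Request:
{"fn": "arm_command", "kwargs": {"motion": [[30,0,0,0,0,0,0],[30,0,0,0,0,0,0],[30,0,0,0,0,0,0],[30,0,0,0,0,0,0],[30,0,0,0,0,0,0]], "newtons": 20}}

```text
clock: 28.22
position: [0.5272, 0.2444, 0.1941]
ee_rot: [0.0, 1.571, 0.0]
force: [-0.3, 0.5, -0.7]
width: 0.506
```

Request:
{"fn": "arm_command", "kwargs": {"motion": [[30,0,0,0,0,0,0],[30,0,0,0,0,0,0],[30,0,0,0,0,0,0],[30,0,0,0,0,0,0]]}}

```text
clock: 28.72
position: [0.5272, 0.2444, 0.194]
ee_rot: [0.0, 1.571, -0.0]
force: [0.2, 0.1, 0.3]
width: 0.461
```

Request:
{"fn": "arm_command", "kwargs": {"motion": [[30,-10,0,0,0,0,0],[30,-45,0,0,0,0,0],[30,-50,0,0,0,0,0],[30,0,-25,-8,0,0,0],[30,0,-45,-13,0,0,0]]}}

```text
clock: 29.35
position: [0.5061, 0.1751, 0.3001]
ee_rot: [-0.001, 1.569, 0.003]
force: [-0.2, -1.0, -1.7]
width: 0.459
```

Request:
{"fn": "arm_command", "kwargs": {"motion": [[30,0,-50,-15,0,0,0],[30,0,-50,-15,0,0,0],[30,0,-50,-15,0,0,0],[30,0,-41,-12,0,0,0],[30,0,0,0,0,0,0]]}}

```text
clock: 29.98
position: [0.4479, -0.0199, 0.2997]
ee_rot: [0.005, 1.571, -0.005]
force: [0.7, 0.1, -1.6]
width: 0.459
```

Request:
{"fn": "arm_command", "kwargs": {"motion": [[30,0,0,0,0,0,0],[30,0,0,0,0,0,0]]}}

```text
clock: 30.22
position: [0.4495, -0.0156, 0.2991]
ee_rot: [-0.001, 1.571, 0.002]
force: [-0.1, 0.1, -1.0]
width: 0.461
```

```bash
python3 - <<'E'
from h import *
w=look("w11"); show(w,["granite"])
E
```

```text
[449.5 -15.6 299.1] [-1.000e-03  1.571e+00  2.000e-03] width 42.4 F [-0.1  0.1 -1. ]
granite (14987, 'z27.4', 'rect', array([449.2, -13.5]), array([121.5,  90.3]), 88.6, 'circ', array([449.4,  -6. ]), 68.3)
```

View pics/w11.png

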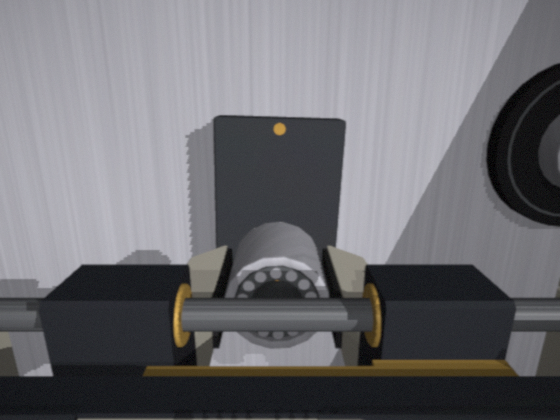

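The roller is upright at (278,300) over the cleared granite. Lower to about 216, then creep down.

Request:
{"fn": "arm_command", "kwargs": {"motion": [[30,35,0,0,0,0,0],[30,34,0,0,0,0,0],[30,10,0,0,0,0,0],[30,3,0,0,0,0,0],[30,0,0,0,0,0,0]]}}

```text
clock: 30.9
position: [0.4496, -0.0166, 0.2177]
ee_rot: [0.0, 1.57, 0.0]
force: [0.2, -0.5, -0.8]
width: 0.456
```

Request:
{"fn": "arm_command", "kwargs": {"motion": [[30,1,0,0,0,0,0],[30,0,0,0,0,0,0]]}}

```text
clock: 31.15
position: [0.4493, -0.0166, 0.2165]
ee_rot: [0.0, 1.57, 0.0]
force: [0.4, -0.2, -2.2]
width: 0.458
```

Request:
{"fn": "arm_command", "kwargs": {"motion": [[30,1,0,0,0,0,0],[30,1,0,0,0,0,0],[30,0,0,0,0,0,0]]}}

```text
clock: 31.52
position: [0.4492, -0.0166, 0.214]
ee_rot: [0.0, 1.571, -0.0]
force: [-0.7, -0.1, -2.4]
width: 0.46
```

Request:
{"fn": "arm_command", "kwargs": {"motion": [[30,0.4,0,0,0,0,0],[30,0,0,0,0,0,0]]}}

```text
clock: 31.78
position: [0.4491, -0.0167, 0.2139]
ee_rot: [0.001, 1.571, 0.0]
force: [-1.7, 0.4, 7.0]
width: 0.455
```

Request:
{"fn": "arm_command", "kwargs": {"motion": [[30,0.3,0,0,0,0,0],[30,0,0,0,0,0,0]]}}

```text
clock: 32.02
position: [0.4492, -0.0168, 0.2139]
ee_rot: [0.001, 1.571, 0.0]
force: [-3.2, 0.3, 12.3]
width: 0.455
```

Seated. Release and rise well clear.

Request:
{"fn": "arm_command", "kwargs": {"motion": [[91.8,-0.7,0,0,0,0,0],[91.8,0,0,0,0,0,0],[91.8,0,0,0,0,0,0],[91.8,0,0,0,0,0,0],[91.8,0,0,0,0,0,0]]}}

```text
clock: 32.65
position: [0.4491, -0.0166, 0.214]
ee_rot: [0.0, 1.571, -0.0]
force: [0.5, 0.3, 0.5]
width: 0.954
```

Request:
{"fn": "arm_command", "kwargs": {"motion": [[91.8,0,0,0,0,0,0],[91.8,0,0,0,0,0,0],[91.8,-15,0,0,0,0,0],[91.8,-45,0,0,0,0,0],[91.8,-60,0,0,0,0,0]]}}

```text
clock: 33.28
position: [0.4486, -0.0168, 0.3355]
ee_rot: [-0.0, 1.573, -0.002]
force: [2.0, 1.5, 0.7]
width: 0.998
```

Request:
{"fn": "arm_command", "kwargs": {"motion": [[91.8,-50,0,0,0,0,0],[91.8,-30,0,0,0,0,0],[91.8,0,0,0,0,0,0],[91.8,0,0,0,0,0,0],[91.8,0,0,0,0,0,0]]}}

```text
clock: 33.9
position: [0.4487, -0.0167, 0.4132]
ee_rot: [-0.0, 1.573, -0.001]
force: [0.1, 0.4, 0.0]
width: 0.997
```

```bash
python3 - <<'E'
from h import *
from cell import get_image
w=look("w12"); d=get_image("side"); s=cloud(d); d2=get_image("scene"); s2=cloud(d2)
for n,c in (("wrist",w),("side",s),("scene",s2)):
    print(n); print("ball",blob(c,(.664,.027),.045,.036,.046)); print("roller",blob(c,(.449,-.018),.04,.062,.074)); print("ring",blob(c,(.51,-.266),.04,.05,.06))
    print("oil",blob(c,(.732,-.19),.04,.05,.09)); print("cup",blob(c,(.362,-.382),.05,.06,.075)); print("carton",blob(c,(.362,.405),.12,.045,.06))
im=np.hstack([d["frame"][100:400,100:500],d2["frame"][80:380,60:460]])[...,::-1]; cv2.imwrite("pics/end.png",im)
E
```

```text
[448.7 -16.7 413.2] [-0.000e+00  1.573e+00 -1.000e-03] width 91.5 F [0.1 0.4 0. ]
wrist
ball (2418, 'z38.9', 'rect', array([663.6,  27.9]), array([61.3, 61. ]), 30.5, 'circ', array([663.7,  28.2]), 31.3)
roller (1245, 'z66.8', 'rect', array([448.6, -17.2]), array([40.8, 40.9]), 25.4, 'circ', array([448.6, -17.4]), 20.9)
ring None
oil None
cup None
carton None
side
ball (220, 'z40.0', 'rect', array([662.5,  27. ]), array([62.7, 59.6]), 43.0, 'circ', array([662.1,  27.5]), 32.4)
roller (149, 'z67.7', 'rect', array([446. , -17.8]), array([42.8, 41.5]), 5.0, 'circ', array([446.7, -17. ]), 22.7)
ring (148, 'z55.2', 'rect', array([ 508.3, -266.9]), array([50.4, 51.3]), 81.2, 'circ', array([ 508.3, -266.8]), 26.7)
oil (206, 'z62.7', 'rect', array([ 725.3, -199.5]), array([34.6, 39.5]), 47.0, 'circ', array([ 728.2, -197.8]), 21.6)
cup (257, 'z68.7', 'rect', array([ 357.8, -388.3]), array([67.8, 64.8]), 51.3, 'circ', array([ 357.4, -387. ]), 34.9)
carton (363, 'z53.5', 'rect', array([361.4, 404.3]), array([159.7, 109.6]), 74.8, 'circ', array([363. , 402.5]), 94.1)
scene
ball (221, 'z38.5', 'rect', array([668. ,  25.9]), array([58.8, 60.7]), 50.7, 'circ', array([668.8,  26.8]), 31.7)
roller (121, 'z65.9', 'rect', array([453.7, -18.3]), array([41.8, 41.6]), 13.2, 'circ', array([452.7, -18.1]), 23.2)
ring (96, 'z54.1', 'rect', array([ 514.2, -266.8]), array([51. , 49.2]), 5.7, 'circ', array([ 514.7, -267.5]), 26.5)
oil (222, 'z60.6', 'rect', array([ 737.2, -197.8]), array([41.9, 39.2]), 69.1, 'circ', array([ 736.4, -196.6]), 21.9)
cup (174, 'z66.0', 'rect', array([ 363.1, -387.8]), array([68.4, 66.2]), 11.5, 'circ', array([ 362.8, -387.7]), 34.9)
carton (379, 'z51.1', 'rect', array([367.4, 405.5]), array([155.7, 118.9]), 74.0, 'circ', array([368.1, 403.9]), 93.1)
```

View pics/end.png

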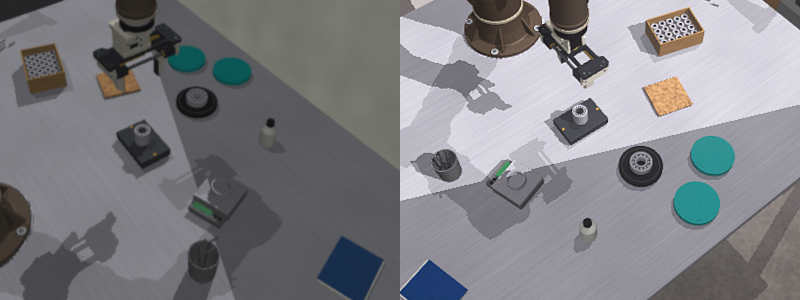

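The closing picture shows ball bearing on the black turntable (640,162), roller on the granite (579,115), ring on the pan (515,180) and the cork empty. Bystanders are in place and the arm is clear.

```bash
python3 -c "
from cell import arm; print(arm.sign_off())"
```

```text
the job is handed in; nothing more can be done
None
```

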